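# Sort two shaft keys into their length rows

## Task

Two loose steel shaft keys, one long and one short, lie on the black mat of the inspection bench. Put each one into the empty middle place of the grey tray that holds keys of its own length, lying flat, centred on the place and parallel to its neighbours. Set the keys down gently, do not drop them, and let go.

Things in the scene. Friction and masses are not known exactly. Their poses are not given: they have to be found in the camera images.
- key_long: Long loose shaft key: plain steel bar with half-round ends, 100 mm long, 22 mm wide, 14 mm high, about 235 g, lying flat on a 2 mm black rubber mat between the two trays. Origin: centre of its underside; x along its length, y across its width, z up.
- key_short: Short loose shaft key: as the long one (22 mm wide, 14 mm high) but 63 mm long, about 140 g, lying flat on the same mat. Origin: centre of its underside; x along its length, y across its width, z up.
- tray_long_gap (a point): Centre of the empty middle place of the long-key tray, on its floor, 8 mm above the table. The tray is a fixed grey plastic tray, 150 mm (x) by 220 mm (y), with a rim 6 mm above its floor. It has three places side by side along y, 75 mm apart, each marked by a dark flat strip; the outer two hold fixed 100 mm keys, 14 mm high, the middle one is empty. x: the direction in which the keys lie lengthwise; y: along the row; z up.
- tray_short_gap (a point): The same point on the short-key tray: an equal grey tray whose outer two places hold fixed 63 mm keys. Centre of the empty middle place, on the tray's floor, 8 mm above the table; x lengthwise along the keys, y along the row, z up. Either tray may stand on the left or the right.
Not all that is in view belongs to the job. Leave any pink or yellow look-alike of the key_short alone. What is shaped like the key_long but yellow is not meant.

How it is judged:
By the outcome, as a careful person would: the job done as asked, in the order asked, and still so for the second after the job is handed in, with the robot touching nothing.
It also fails if it takes over 48 s, if anything falls off the work surface, if the arm or the gripper's body presses on something with over 40 N, if the wrist force passes 120 N, or if a joint passes its speed limit or range.

## Robot

A 7-joint arm with a two-finger parallel gripper is mounted at the origin on the work surface. World frame = base frame: x ahead of the robot, y to its left, z up, the work surface at z = 0. Lengths are in m, angles in rad, forces in N, time in s.
With the tool pointing down it reaches from about 0.4 to 0.875 m from the base axis. Payload 19.3 kg.
Tool frame: the origin (TCP) lies at the very end of the fingers, on their centre line; the grasp point (between the pads) lies 19 mm behind it; z points along the fingers, y is the direction in which the jaws open and shut (so a half turn about z gives the same grasp; the last joint's range is limited). The gripper opens to 85 mm and grips with 20 to 120 N. Pads are 22 mm wide; open, the fingers measure 114 mm over their backs; the gripper's body (76 mm by 85 mm) begins 54 mm behind the grasp point. The pads swing forward as they close: fully open they stand 13 mm farther back than shut.
Start: joints at [1.229, 0.521, -0.036, 1.599, 0.021, 1.021, -0.113], TCP at [0.168, -0.602, 0.231] pointing down, gripper open.
Joint ranges: [-2.91, 2.91], [-0.3, 2.13], [-1.5, 1.42], [0.17, 2.43], [-1.26, 4.41], [0.16, 1.93], [-2.52, 2.52]. Speed limits (rad/s): [1.89, 1.89, 2.39, 2.39, 3.01, 3.01, 3.01].

## Interface

Orientations are given as [roll, pitch, yaw] about the fixed x, y, z axes, in that order (R = Rz(yaw) Ry(pitch) Rx(roll)).
In Python, from workcell import bot, grab_frame, calibration, workorder gives the robot as it stands.
- The arm moves only by the tool move_arm, never from a script. Its arguments are lists of equal length, an entry for each row: "jaw": the closure in counts, from 0 (fully open) to 255 (shut); "dp": the shift along the tool's x, y, z in units of 800 mm (1.0 is 800 mm), a list of three; "rotation": the turn, a rotation vector about the tool's x, y, z in units of pi rad (1.0 is pi rad), a list of three. In form: {"jaw": [jaw, ...], "dp": [[dx, dy, dz], ...], "rotation": [[rx, ry, rz], ...]}. A call has 1 to 10 rows; each row shifts and turns the commanded pose from where the row before left it, along the tool's axes as they then stand; what a row does not reach is not made up. A row lasts 1/8 s, in which the tool goes at most 62.5 mm and 10.7 degrees, less where a joint would pass 70% of its speed; a pose out of reach is approached as far as the arm can. A call with a number of a shift or a turn outside -1 to 1 is refused whole. A call with a gripper value outside its range is refused whole. The fingers move at their own pace and stop on an object; "squeeze" is the grip in N (left out, the last holds). Time passes only in rows, so rows that do not move let the fingers close. It gives the time, the measured TCP pose, the force and the opening at its end, in the units of the state.
- bot.observe(): the state, without advancing time (a new reading comes with each control period).
- grab_frame(name): name is "scene" or "top" or "wrist"; returns the picture (400x640x3 uint8, blue, green, red); there is no depth.
- calibration(name): a dict with "camera_matrix" (3x3 intrinsics, pixels), "T" (4x4, takes a point from camera to world coordinates). Camera axes: x right, y down, z forward; pixel columns grow to the right and rows downward; lengths in m; the calibration is good to about 2 mm. A picture is of the moment at which its call begins: read the wrist's pose just before it. calibration takes no time and is no camera call; for the wrist camera it gives the pose at the moment of the call.
- workorder.job_done(): hands the job in, once; it reports no verdict.
The state is a dict: "clock": time; "qpos": joint angles; "qd": joint speeds; "joint_efforts": joint torques, N m; "position": TCP position; "tool_rot": TCP orientation; "force": force on the tool from outside, world axes, zero at the start; "moment": the same for the moment, N m; "grip_width": finger opening in m.
Only numpy, scipy, OpenCV 4.12 (cv2) and the standard library are available. Lean on these libraries where they do the work, as an engineer would, in place of code of your own. Each camera call takes 0.05 s, during which the arm holds its last target. There are 200 camera calls.

## Working session

There is one attempt and no reset: what is moved stays moved. The work goes in short steps, Python scripts to look and compute and a tool call to move; the robot and the scene stay as the last step left them, time stands still between calls to the robot, and variables do not carry over. Pictures are saved under pics/ and viewed, about 8 in all and at most 12, crops included, and the job is handed in when it is done.

Besides the shell and the picture viewer there is one more tool, called after "Emit:" as name(argument=value, ...), one argument or row to a line, values as JSON. move_arm: Moves the arm, as the interface text tells. Shifts and turns lie within -1 to 1; 1 stands for 800 mm of shift or pi rad of turn. Its arguments: {"type":"object","properties":{"jaw":{"type":"array","items":{"type":"number"}},"dp":{"type":"array","items":{"type":"array","items":{"type":"number","minimum":-1,"maximum":1}}},"rotation":{"type":"array","items":{"type":"array","items":{"type":"number","minimum":-1,"maximum":1}}},"squeeze":{"type":"number"}},"required":["jaw","dp","rotation"]}

```bash
ls && mkdir -p pics
python3 - <<'E'
from workcell import bot, grab_frame, calibration
import cv2, numpy as np
print(bot.observe())
for n in ("top","scene"):
    im=grab_frame(n); cv2.imwrite(f"pics/{n}0.png",im)
    c=calibration(n); print(n,np.round(c["camera_matrix"],1).tolist(),np.round(c["T"],3).tolist())
E
```

```text
pics
{'clock': 0.0, 'qpos': array([ 1.2287798 ,  0.5220486 , -0.03633395,  1.59999563,  0.02124199,
        1.02111108, -0.11283152]), 'qd': array([ 0.0008287 ,  0.00087072, -0.00037206,  0.00097724,  0.00062247,
       -0.00096303,  0.0004993 ]), 'joint_efforts': array([ 1.73776127e-03, -9.27094388e+01,  1.98136233e+00, -3.69932055e+01,
        1.80428725e-02,  8.07301782e-03,  1.56537243e-05]), 'position': array([ 0.16766635, -0.60173806,  0.23070855]), 'tool_rot': array([-3.14042183e+00,  1.16754790e-04,  2.71802517e-01]), 'force': array([-0.73698858, -0.54566309,  0.58551145]), 'moment': array([ 0.0232533 ,  0.00804808, -0.04703528]), 'grip_width': 0.085050193557647}
top [[520.8, 0.0, 316.5], [0.0, 520.8, 193.4], [0.0, 0.0, 1.0]] [[-0.024, -0.992, 0.127, 0.376], [-1.0, 0.023, -0.008, -0.007], [0.005, -0.128, -0.992, 1.133], [0.0, 0.0, 0.0, 1.0]]
scene [[367.3, 0.0, 316.4], [0.0, 367.3, 204.1], [0.0, 0.0, 1.0]] [[-0.839, 0.412, -0.355, 0.796], [0.544, 0.65, -0.53, 0.39], [0.012, -0.638, -0.77, 0.59], [0.0, 0.0, 0.0, 1.0]]
```

View pics/top0.png

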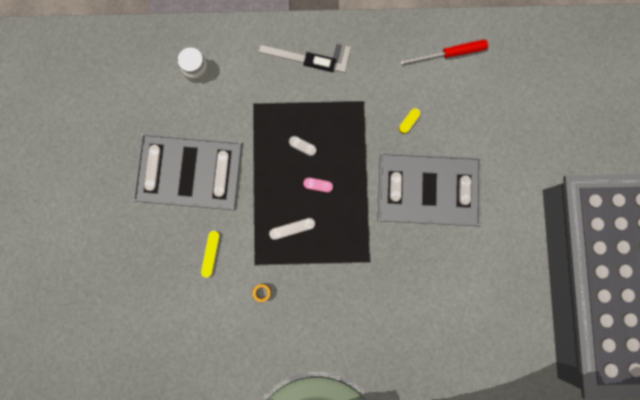

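View pics/scene0.png

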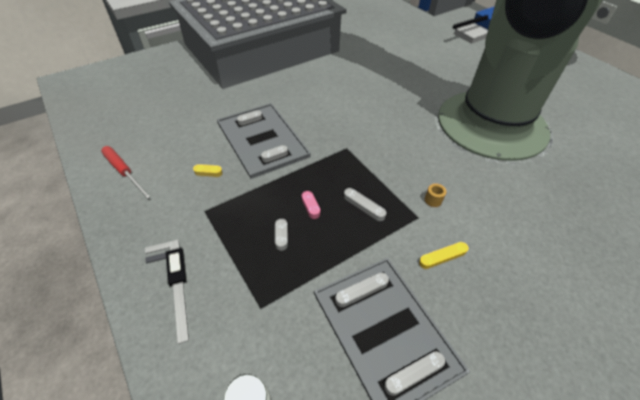

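The top view shows these candidates:
- **Short key:** steel at (302,146), which I choose. Look-alikes are pink (318,185) and yellow (410,120); the tray keys at (396,187) and (465,190) are fixed.
- **Long key:** steel at (292,229), which I choose. The look-alike is yellow (210,254); the tray keys at (152,168) and (221,174) are fixed.
- **Gaps:** the long gap is at (188,171) and the short gap at (429,189).

In the scene view, the short key is at (281,234), the long key at (365,204), the long gap at (386,329) and the short gap at (262,137).

```bash
cat > h.py <<'E'
import cv2, numpy as np
from workcell import bot, grab_frame, calibration
def ray(c,uv):
    K,T=np.array(c["camera_matrix"]),np.array(c["T"])
    d=T[:3,:3]@np.linalg.solve(K,[uv[0],uv[1],1]); return T[:3,3],d/np.linalg.norm(d)
def plane(c,uv,z):
    o,d=ray(c,uv); return o+d*(z-o[2])/d[2]
def tri(rays):
    A=sum(np.eye(3)-np.outer(d,d) for o,d in rays); b=sum((np.eye(3)-np.outer(d,d))@o for o,d in rays)
    p=np.linalg.solve(A,b); return p,max(np.linalg.norm((np.eye(3)-np.outer(d,d))@(p-o)) for o,d in rays)
def blob(im,uv,kind,thr=None):
    """contour of steel (bright, grey) or dark blob nearest uv"""
    hsv=cv2.cvtColor(im,cv2.COLOR_BGR2HSV)
    if kind=="steel": m=(hsv[...,2]>(thr or 150))&(hsv[...,1]<60)
    else: m=hsv[...,2]<(thr or 60)
    cs,_=cv2.findContours(m.astype(np.uint8),cv2.RETR_EXTERNAL,cv2.CHAIN_APPROX_NONE)
    cs=[c for c in cs if cv2.contourArea(c)>40]
    return min(cs,key=lambda c:abs(cv2.pointPolygonTest(c,uv,True)) if cv2.pointPolygonTest(c,uv,False)<0 else -1)
def fit(cam,cnt,z):
    """centre, length, width, yaw of a contour cast on plane z"""
    P=np.array([plane(cam,p,z)[:2] for p in cnt[:,0].astype(float)])
    (cx,cy),(w,h),_=cv2.minAreaRect((P*1000).astype(np.float32))
    b=cv2.boxPoints(cv2.minAreaRect((P*1000).astype(np.float32))); e1,e2=b[1]-b[0],b[2]-b[1]
    e=e1 if np.linalg.norm(e1)>np.linalg.norm(e2) else e2
    y=np.arctan2(e[1],e[0]); y=(y+np.pi/2)%np.pi-np.pi/2
    return np.round([cx,cy,max(w,h),min(w,h),np.degrees(y)],1)
def cen(c):
    (a,b),_,_=cv2.minAreaRect(c); return a,b
E
python3 - <<'E'
from h import *
ims={n:cv2.imread(f"pics/{n}0.png") for n in("top","scene")}
cam={n:calibration(n) for n in ims}
O={"short":("steel",(302,146),(281,234),.016),"long":("steel",(292,229),(365,204),.016),
"Lgap":("dark",(188,171),(386,329),.008),"Sgap":("dark",(429,189),(262,137),.008),
"L1":("steel",(152,168),(362,289),.022),"L2":("steel",(221,174),(414,373),.022),"S1":("steel",(396,187),(275,154),.022),"S2":("steel",(465,190),(250,118),.022)}
for k,(kind,a,b,z) in O.items():
    ca,cb=blob(ims["top"],a,kind),blob(ims["scene"],b,kind)
    p,e=tri([ray(cam["top"],cen(ca)),ray(cam["scene"],cen(cb))])
    print(k,"tri",np.round(p*1000,1),"err",round(e*1000,1),"top fit",fit(cam["top"],ca,z),np.hypot(*p[:2]).round(3))
im=ims["top"][90:275,125:490]; cv2.imwrite("pics/crop0.png",cv2.resize(im,None,fx=2.1,fy=2.1,interpolation=cv2.INTER_CUBIC))
c=calibration("wrist"); print(np.round(c["camera_matrix"],1).tolist(),np.round(c["T"],3).tolist())
E
```

```text
short tri [626.3  12.9  10.5] err 1.2 top fit [626.1  12.1  60.9  21.8  60.1] 0.626
long tri [444.4  40.1  12.9] err 1.4 top fit [445.2  38.9  97.3  22.4 -75.1] 0.446
Lgap tri [576.4 266.5   3.4] err 1.0 top fit [576.4 264.6 104.7  27.3  -6.5] 0.635
Sgap tri [ 524.9 -263.1    4.4] err 0.0 top fit [ 524.6 -262.3   66.8   26.3   -3. ] 0.587
L1 tri [590.4 268.  159.2] err 43.0 top fit [584.9 340.3  97.6  24.6  -6.6] 0.648
L2 tri [ 564.6  273.9 -115. ] err 65.0 top fit [568.1 190.1  97.2  22.3  -6. ] 0.628
S1 tri [ 530.7 -187.2   20. ] err 0.5 top fit [ 530.9 -187.2   61.1   19.5   -2.5] 0.563
S2 tri [ 519.3 -337.7   19.4] err 0.8 top fit [ 519.8 -337.5   59.5   22.7   -6.7] 0.62
[[353.9, 0.0, 316.9], [0.0, 353.9, 201.2], [0.0, 0.0, 1.0]] [[0.269, -0.916, -0.296, 0.243], [-0.963, -0.256, -0.083, -0.581], [-0.0, 0.308, -0.952, 0.373], [0.0, 0.0, 0.0, 1.0]]
```

View pics/crop0.png

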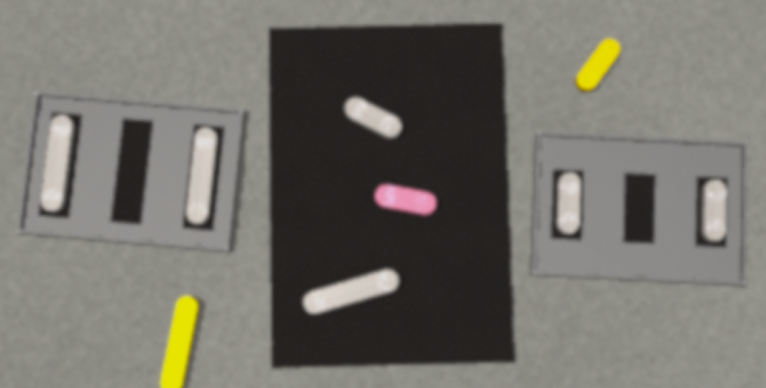

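The close crop confirms the choice: steel keys on the black mat, pink and yellow ones excluded. The long tray is at the left and the short tray at the right. Heights triangulate 3–5 mm low against the stated ones, which is within the 2 mm calibration plus side-face bias. I'll refine with the wrist camera, going to the short key first.

Emit:
move_arm(
  jaw=[0,0,0,0,0,0,0,0,0,0],
  dp=[
    [0,0,0],
    [0,0,0],
    [0,0,0],
    [0,0,0],
    [0,0,0],
    [0.0595,0.007,0.0078],
    [0.0595,0.007,0.0078],
    [0.0595,0.007,0.0078],
    [0.0595,0.007,0.0078],
    [0.0595,0.007,0.0078],
  ],
  rotation=[
    [0,0,-0.0493],
    [0,0,-0.0493],
    [0,0,-0.0493],
    [0,0,-0.0493],
    [0,0,-0.0493],
    [0,0,0],
    [0,0,0],
    [0,0,0],
    [0,0,0],
    [0,0,0],
  ],
)

```text
clock: 1.35
position: [0.3119, -0.4087, 0.1998]
tool_rot: [-3.141, -0.0, 1.046]
force: [0.5, -0.8, 0.1]
grip_width: 0.0851
```

Emit:
move_arm(
  jaw=[0,0,0,0,0,0,0,0,0,0],
  dp=[
    [0.0595,0.007,0.0078],
    [0.0595,0.007,0.0078],
    [0.0595,0.007,0.0078],
    [0.0595,0.007,0.0078],
    [0.0595,0.007,0.0078],
    [0.0595,0.007,0.0078],
    [0.0595,0.007,0.0078],
    [0.0595,0.007,0.0078],
    [0.0595,0.007,0.0078],
    [0.0595,0.007,0.0078],
  ],
  rotation=[
    [0,0,0],
    [0,0,0],
    [0,0,0],
    [0,0,0],
    [0,0,0],
    [0,0,0],
    [0,0,0],
    [0,0,0],
    [0,0,0],
    [0,0,0],
  ],
)

```text
clock: 2.6
position: [0.5988, -0.0249, 0.1372]
tool_rot: [-3.141, 0.0, 1.046]
force: [-0.3, 0.4, -0.1]
grip_width: 0.0855
```

Emit:
move_arm(
  jaw=[0,0],
  dp=[
    [0.0595,0.007,0.0078],
    [0,0,0],
  ],
  rotation=[
    [0,0,0],
    [0,0,0],
  ],
)

```text
clock: 2.85
position: [0.6276, 0.0164, 0.1304]
tool_rot: [-3.14, -0.001, 1.051]
force: [-1.0, 0.3, 0.5]
grip_width: 0.0854
```

Run:
```python
from h import *
s=bot.observe(); print(s["clock"],s["position"],np.degrees(s["tool_rot"]),s["qpos"].round(2),s["force"])
c=calibration("wrist"); im=grab_frame("wrist"); cv2.imwrite("pics/w1.png",im)
np.save("w1.npy",c["T"]); print(np.round(c["T"],3).tolist())
```

```text
2.85 [0.62756373 0.01635617 0.13042155] [-1.79911854e+02 -7.68100651e-02  6.01982133e+01] [ 0.1   0.66 -0.32  1.67  0.26  0.86 -0.85] [-0.97409568  0.33200988  0.45049895]
[[0.868, -0.472, -0.153, 0.666], [-0.496, -0.826, -0.266, 0.085], [-0.001, 0.307, -0.952, 0.273], [0.0, 0.0, 0.0, 1.0]]
```

View pics/w1.png

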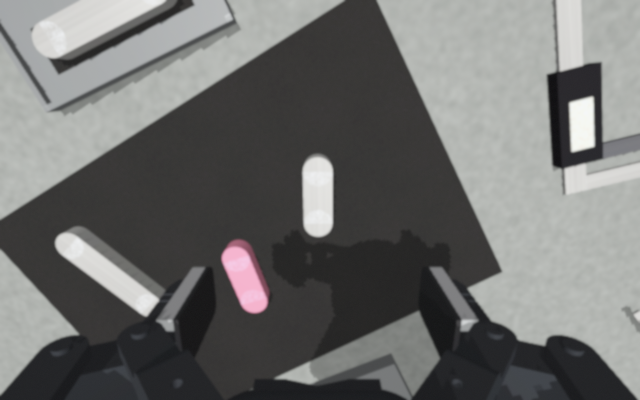

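The wrist view shows the short steel key at (318,196), aligned with the tool x axis. Pink is at (245,276), clear of the finger paths.

Run:
```python
from h import *
im=cv2.imread("pics/w1.png"); c=dict(calibration("wrist")); c["T"]=np.load("w1.npy")
ct=calibration("top"); t=cv2.imread("pics/top0.png")
cs=blob(im,(318,196),"steel",130); a=blob(t,(302,146),"steel")
print(cv2.minAreaRect(cs))
for z in(.016,.009): print(z,fit(c,cs,z),fit(ct,a,z))
p,e=tri([ray(c,cen(cs)),ray(ct,cen(a))]); print("tri",p*1000,e*1000)
```

```text
((317.5, 195.5), (81.0, 31.0), 90.0)
0.016 [627.   15.5  64.4  23.2  60. ] [626.1  12.1  60.9  21.8  60.1]
0.009 [626.   13.7  66.2  23.9  60. ] [627.7  12.2  61.3  22.   60.1]
tri [627.21226395  13.19182809   7.46170311] 1.2619085398794034
```

Emit:
move_arm(
  jaw=[0,0,0],
  dp=[
    [-0.003,0,0.05],
    [0,0,0.04],
    [0,0,0],
  ],
  rotation=[
    [0,0,0],
    [0,0,0],
    [0,0,0],
  ],
)

```text
clock: 3.28
position: [0.6239, 0.009, 0.0577]
tool_rot: [-3.139, 0.003, 1.045]
force: [-0.7, 0.2, 0.8]
grip_width: 0.0857
```

Run:
```python
from h import *
s=bot.observe(); print(s["clock"],s["position"],np.degrees(s["tool_rot"]),s["force"])
c=calibration("wrist"); im=grab_frame("wrist"); cv2.imwrite("pics/w2.png",im)
c1=dict(c); c1["T"]=np.load("w1.npy"); im1=cv2.imread("pics/w1.png")
a=blob(im1,(318,196),"steel",130)
p=s["position"].copy(); p[2]=.016
q=np.linalg.inv(c["T"])@np.r_[p,1]; uv=np.array(c["camera_matrix"])@(q[:3]/q[2]); print("expected px",uv)
b=blob(im,(float(uv[0]),float(uv[1])),"steel",130); print(cv2.minAreaRect(a),cv2.minAreaRect(b))
for z in(.012,.016,.02): print(z,fit(c,b,z),fit(c1,a,z))
# top & bottom ends triangulated
for f in (np.argmin,np.argmax):
    ps=[x[f(x[:,0,1]),0].astype(float) for x in(a,b)]
    print("end",ps,np.round(tri([ray(c1,(cen(a)[0],ps[0][1])),ray(c,(cen(b)[0],ps[1][1]))])[0]*1000,1))
```

```text
3.275 [0.62389893 0.00899201 0.05774711] [-1.79824732e+02  1.45605392e-01  5.98871810e+01] [-0.74008776  0.23288594  0.76608809]
expected px [317.53678773 233.19193659   1.        ]
((317.5, 195.5), (81.0, 31.0), 90.0) ((316.0, 217.0), (110.0, 42.0), 90.0)
0.012 [626.5  15.   66.9  23.6  60.9] [626.4  14.5  65.4  23.6  60. ]
0.016 [627.3  16.3  65.5  23.1  60.9] [627.   15.5  64.4  23.2  60. ]
0.02 [628.1  17.6  64.   22.6  60.9] [627.6  16.6  63.4  22.9  60. ]
end [array([315., 155.]), array([312., 162.])] [638.6  36.  -31.6]
end [array([313., 236.]), array([313., 272.])] [610.5 -13.   14.1]
```

View pics/w2.png

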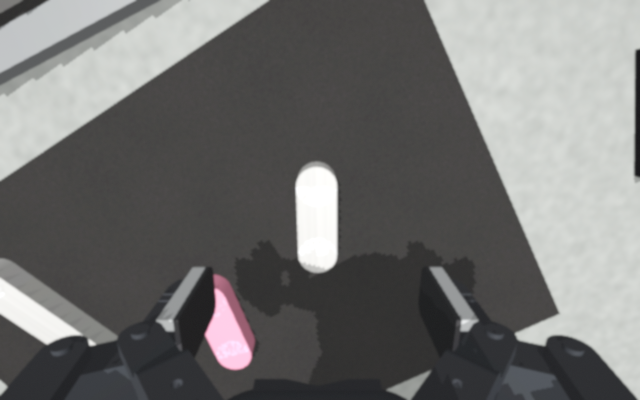

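Emit:
move_arm(
  jaw=[60,60],
  dp=[
    [0.006,0,0],
    [0,0,0],
  ],
  rotation=[
    [0,0,0],
    [0,0,0],
  ],
)

```text
clock: 3.58
position: [0.6288, 0.0148, 0.0608]
tool_rot: [3.14, -0.001, 1.046]
force: [1.0, 0.0, 1.1]
grip_width: 0.0649
```

Run:
```python
from h import *
s=bot.observe(); print(s["clock"],s["position"],np.degrees(s["tool_rot"]),s["qd"].round(3),s["grip_width"])
c=calibration("wrist"); im=grab_frame("wrist"); cv2.imwrite("pics/w3.png",im)
for t in(130,180,215):
    b=blob(im,(316,235),"steel",t); print(t,cv2.minAreaRect(b),fit(c,b,.016))
c1=dict(c); c1["T"]=np.load("w1.npy"); im1=cv2.imread("pics/w1.png")
print([ (t,fit(c1,blob(im1,(318,196),"steel",t),.016)) for t in (160,190)])
```

```text
3.575 [0.6288301  0.01480754 0.06080356] [ 1.79912612e+02 -7.44754860e-02  5.99589988e+01] [ 0.002  0.006  0.006  0.008  0.002 -0.003  0.003] 0.06490957929582895
130 ((313.5, 227.5), (107.0, 41.0), 90.0) [627.5  16.4  65.9  23.3  60.8]
180 ((313.0, 229.0), (102.0, 40.0), 90.0) [627.   15.8  63.   22.3  60.8]
215 ((313.5, 223.0), (88.0, 39.0), 90.0) [629.   19.3  53.7  21.9  59.9]
[(160, array([626.9,  15.2,  63.7,  22.3,  61. ])), (190, array([626.9,  15.3,  62.1,  21.7,  59.9]))]
```

Emit:
move_arm(
  jaw=[60,60,60,60],
  dp=[
    [0,-0.002,0.03],
    [0,0,0.025],
    [0,0,0.015],
    [0,0,0],
  ],
  rotation=[
    [0,0,0],
    [0,0,0],
    [0,0,0],
    [0,0,0],
  ],
)

```text
clock: 4.12
position: [0.6262, 0.0151, 0.0027]
tool_rot: [-3.14, 0.001, 1.046]
force: [-0.8, -0.1, 0.1]
grip_width: 0.0655
```

Emit:
move_arm(
  jaw=[255,255,255,255,255],
  dp=[
    [0,0,0],
    [0,0,0],
    [0,0,0],
    [0,0,0],
    [0,0,0],
  ],
  rotation=[
    [0,0,0],
    [0,0,0],
    [0,0,0],
    [0,0,0],
    [0,0,0],
  ],
  squeeze=50,
)

```text
clock: 4.75
position: [0.627, 0.0151, 0.0043]
tool_rot: [3.141, -0.0, 1.046]
force: [-1.6, -0.6, 7.6]
grip_width: 0.0204
```

Emit:
move_arm(
  jaw=[255,255,255,255,255,255,255,255,255],
  dp=[
    [0,0,-0.02],
    [0,0,-0.0325],
    [0,0,-0.03],
    [0,0,-0.03],
    [0,0,0],
    [0,0,0],
    [0,0,0],
    [0,0,0],
    [0,0,0],
  ],
  rotation=[
    [0,0,0],
    [0,0,0.0445],
    [0,0,0.0445],
    [0,0,0.0445],
    [0,0,0.0445],
    [0,0,0.0445],
    [0,0,0.0445],
    [0,0,0.0445],
    [0,0,0.0445],
  ],
)

```text
clock: 5.88
position: [0.6267, 0.0153, 0.0946]
tool_rot: [-3.141, -0.001, -0.077]
force: [-1.0, 0.2, 0.1]
grip_width: 0.0205
```

Emit:
move_arm(
  jaw=[255,255,255,255,255,255,255,255,255,255],
  dp=[
    [-0.0145,0.051,0],
    [-0.0145,0.051,0],
    [-0.0145,0.051,0],
    [-0.0145,0.051,0],
    [-0.0145,0.051,0],
    [-0.0145,0.051,0],
    [-0.0145,0.049,0],
    [0,0,0],
    [0,0,0],
    [0,0,0],
  ],
  rotation=[
    [0,0,0],
    [0,0,0],
    [0,0,0],
    [0,0,0],
    [0,0,0],
    [0,0,0],
    [0,0,0],
    [0,0,0],
    [0,0,0],
    [0,0,0],
  ],
)

```text
clock: 7.12
position: [0.5257, -0.2612, 0.0939]
tool_rot: [-3.141, -0.001, -0.071]
force: [0.5, 0.1, -0.4]
grip_width: 0.0207
```

Run:
```python
from h import *
s=bot.observe(); print(s["clock"],s["position"],np.degrees(s["tool_rot"]),s["grip_width"],s["force"])
c=calibration("wrist"); im=grab_frame("wrist"); cv2.imwrite("pics/w4.png",im); np.save("w4.npy",c["T"])
```

```text
7.125 [ 0.52574148 -0.26116042  0.09385606] [-1.79973833e+02 -3.17628955e-02 -4.05299897e+00] 0.020669368157460143 [ 0.53236166  0.12994255 -0.44501927]
```

View pics/w4.png

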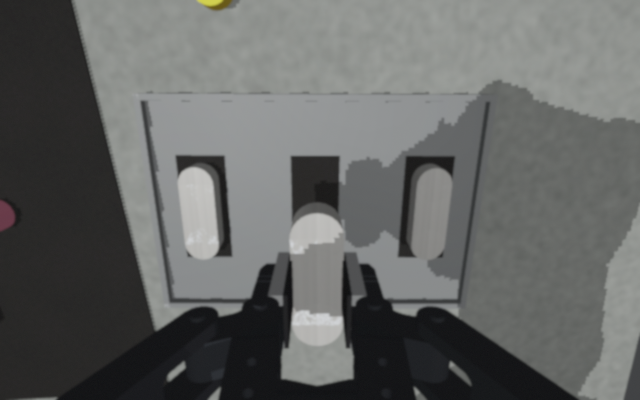

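The wrist view shows the key held at (318,280) over the short tray. The strips' far edges are at row 156, at columns 177–225, 292–339 and 406–454. I'll measure the tray from the strips and neighbour keys, and the held key at its own height.

Run:
```python
from h import *
im=cv2.imread("pics/w4.png"); c=dict(calibration("wrist")); c["T"]=np.load("w4.npy")
g=cv2.cvtColor(im,cv2.COLOR_BGR2GRAY).astype(float)
print("row180",g[180,170:235:5],g[180,285:345:5],g[180,400:460:5]); print("col 430", g[150:265:6,430])
def edge(line,off):  # subpixel strongest |gradient| location
    d=np.abs(np.gradient(cv2.GaussianBlur(line.reshape(1,-1),(5,1),0).ravel())); i=int(d.argmax()); 
    return off+i
w=lambda u,v,z:plane(c,(u,v),z)*1000
F=[]
for lo,hi in((180,186),(296,334),(410,450)):
    ro=[edge(g[145:168,u],145) for u in range(lo,hi,3)]
    r=np.median(ro); 
    le=np.median([edge(g[v,lo-15:lo+8],lo-15) for v in range(160,164)]); 
    ri=np.median([edge(g[v,hi-2:hi+20],hi-2) for v in range(160,164)])
    F.append((w(le,162,.008)+w(ri,162,.008))/2); print(le,ri,r,"width",np.linalg.norm(w(le,162,.008)-w(ri,162,.008)).round(1),"far edge mid",np.round(w((le+ri)/2,r,.008)[:2],1))
# neighbours' near/far ends and sides
for name,u0,u1,v0,v1 in(("L",177,221,160,262),("R",410,454,160,262)):
    pass
m=(g>120).astype(np.uint8)
b=blob(im,(200,212),"steel",175); print("left key",cv2.boundingRect(b),fit(c,b,.022))
# strip near edges
for u in(182,225-3,408,): print(u,"near",edge(g[248:266,u],248))
# held key
zt=.0939-.0043+.016
vf=[edge(g[195:225,u],195) for u in(312,318,324)]; vn=[edge(g[330:355,u],330) for u in(312,318,324)]
print("held",vf,vn,np.round(w(318,np.median(vf),zt),1),np.round(w(318,np.median(vn),zt),1)); print(g[200:226:2,318],g[330:356:2,318])
```

```text
row180 [147. 147. 189. 190. 190. 194. 193. 194. 188.  83.  34.  60. 148.] [148. 127.  42.  43.  41.  42.  43.  39.  36.  42.  42. 135.] [102.  38.  38.  76. 135. 137. 137. 139. 139. 140. 134. 101.]
col 430 [103.  66.  38.  99. 137. 137. 137. 136. 135. 136. 135. 136. 136. 136.
 138. 137. 137. 135. 131.  97.]
176.0 195.0 155.0 width 12.4 far edge mid [ 567.9 -178.5]
291.0 339.0 156.0 width 31.4 far edge mid [ 561.4 -262.5]
405.0 454.0 156.0 width 32.1 far edge mid [ 556.2 -336.9]
left key (178, 168, 40, 91) [ 531.1 -184.9   61.6   21.3   -4.1]
182 near 253
222 near 256
408 near 257
held [213, 213, 214] [345, 345, 345] [ 556.9 -263.8  105.6] [ 494.4 -259.5  105.6]
[ 31.  62.  85.  86.  86.  86. 115. 180. 191. 191. 190. 189. 189.] [184. 184. 184. 184. 183. 184. 183. 181. 158. 148. 149. 147. 145.]
```

Run:
```python
from h import *
im=cv2.imread("pics/w4.png"); c=dict(calibration("wrist")); c["T"]=np.load("w4.npy")
for t in(115,122):
    r=im.copy(); r[:, :403]=0; r[:,457:]=0; r[:150]=0
    b=blob(r,(431,212),"steel",t); R=fit(c,b,.022); L=fit(c,blob(im,(200,212),"steel",170),.022)
    print(cv2.boundingRect(b),L,R,"mid",(L+R)[:2]/2,"dist",np.hypot(*(L-R)[:2]),"yaw",-np.degrees(np.arctan2((L-R)[0],(L-R)[1])))
# middle strip centre across, at row 170
for u0,u1,v in((291,339,160),): print([np.round(plane(c,((u0+u1)/2,v),.008)*1000,1)])
# strip centres from corners
for u0,u1 in((177,225),(406,454)): print(np.round(plane(c,((u0+u1)/2,206),.008)*1000,1), [np.round(plane(c,((u0+u1)/2,v),.008)[:2]*1000,1) for v in(156,256)])
```

```text
(403, 168, 54, 131) [ 531.1 -184.8   61.6   21.6   -4.3] [ 5.043e+02 -3.351e+02  9.410e+01  3.690e+01  3.000e-01] mid [ 517.7  -259.95] dist 152.67065860865344 yaw -10.110157710087323
(403, 169, 54, 130) [ 531.1 -184.8   61.6   21.6   -4.3] [ 5.044e+02 -3.351e+02  9.290e+01  3.690e+01  3.000e-01] mid [ 517.75 -259.95] dist 152.65313622719975 yaw -10.073207208955852
[array([ 558.8, -262.3,    8. ])]
[ 532.5 -182.6    8. ] [array([ 566.6, -188.4]), array([ 495.2, -176.2])]
[ 521.6 -338.2    8. ] [array([ 556.1, -337.3]), array([ 483.8, -339.3])]
```

Run:
```python
from h import *
im=cv2.imread("pics/w4.png"); c=dict(calibration("wrist")); c["T"]=np.load("w4.npy")
g=cv2.cvtColor(im,cv2.COLOR_BGR2GRAY)
L=fit(c,blob(im,(200,212),"steel",170),.022)
for t in(115,122,128):
    r=im.copy(); r[:, :408]=0; r[:,454:]=0; r[:150]=0; r[260:]=0; r[215:,452:]=0
    b=blob(r,(431,212),"steel",t); R=fit(c,b,.022)
    print(cv2.boundingRect(b),L,R,"mid",(L+R)[:2]/2,"dist",np.hypot(*(L-R)[:2]).round(1),"yaw",-np.degrees(np.arctan2((L-R)[0],(L-R)[1])).round(1))
for v in(160,170,190): print(v,[int(x) for x in np.flatnonzero(g[v,170:460]<75)[[0,-1]]+170], end=' ')
mid=[np.flatnonzero(g[v,280:350]<90)+280 for v in(160,175,190)]; print([np.round(plane(c,((m[0]+m[-1])/2,v),.008)*1000,1)[:2] for m,v in zip(mid,(160,175,190))])
for v in(240,250,256,260): print(v,g[v,400:460:4])
```

```text
(408, 168, 45, 92) [ 531.1 -184.8   61.6   21.6   -4.3] [ 520.  -334.7   62.8   23.1   -5.8] mid [ 525.55 -259.75] dist 150.3 yaw -4.2
(408, 169, 44, 91) [ 531.1 -184.8   61.6   21.6   -4.3] [ 519.7 -334.6   62.2   22.7   -6. ] mid [ 525.4 -259.7] dist 150.2 yaw -4.4
(408, 169, 44, 91) [ 531.1 -184.8   61.6   21.6   -4.3] [ 519.7 -334.5   62.3   22.2   -6.4] mid [ 525.4  -259.65] dist 150.1 yaw -4.4
160 [177, 454] 170 [178, 452] 190 [219, 412] [array([ 558.8, -262. ]), array([ 548.7, -261.6]), array([ 538.4, -261.2])]
240 [ 43  29  72 118 135 133 134 135 137 135 136 130 100  99  99]
250 [ 44  41  42 109 133 132 132 136 135 135 134  98  98  98  98]
256 [ 74  72  67  67 113 132 132 136 134 121  50  95  97  98  98]
260 [140 140 140 140 140 139 138 115 103  98  97  98  98  98  98]
```

Held key centre (525.7,−261.7), gap centre about (525.5,−260.2), tray yaw −4.3°. I'll correct about 1.2 mm in y and descend.

Emit:
move_arm(
  jaw=[255,255,255,255,255,255],
  dp=[
    [0,-0.0015,0.035],
    [0,0,0.035],
    [0,0,0.02],
    [0,0,0.01],
    [0,0,0],
    [0,0,0],
  ],
  rotation=[
    [0,0,0.0012],
    [0,0,0],
    [0,0,0],
    [0,0,0],
    [0,0,0],
    [0,0,0],
  ],
)

```text
clock: 7.92
position: [0.5257, -0.2613, 0.0143]
tool_rot: [3.141, -0.001, -0.076]
force: [-0.0, 0.2, -0.6]
grip_width: 0.0205
```

Emit:
move_arm(
  jaw=[255,255,255,255],
  dp=[
    [0,0,0.0015],
    [0,0,0.0013],
    [0,0,0],
    [0,0,0],
  ],
  rotation=[
    [0,0,0],
    [0,0,0],
    [0,0,0],
    [0,0,0],
  ],
)

```text
clock: 8.43
position: [0.5252, -0.2611, 0.0113]
tool_rot: [-3.142, -0.0, -0.076]
force: [-0.6, -0.2, -1.2]
grip_width: 0.0204
```

Run:
```python
from h import *
s=bot.observe(); print(s["clock"],s["position"],np.degrees(s["tool_rot"]),s["grip_width"],s["force"])
```

```text
8.425 [ 0.52524342 -0.26110296  0.01126033] [-1.79999814e+02 -3.97830641e-03 -4.35742367e+00] 0.020443057973543073 [-0.58407701 -0.1503386  -1.22874734]
```

Emit:
move_arm(
  jaw=[255,255],
  dp=[
    [0,-0.0005,0.001],
    [0,0,0],
  ],
  rotation=[
    [0,0,0],
    [0,0,0],
  ],
)

```text
clock: 8.68
position: [0.5252, -0.2606, 0.0103]
tool_rot: [-3.142, 0.0, -0.076]
force: [-0.2, 0.3, -1.2]
grip_width: 0.0206
```

Emit:
move_arm(
  jaw=[255,255],
  dp=[
    [0,0,0.0006],
    [0,0,0],
  ],
  rotation=[
    [0,0,0],
    [0,0,0],
  ],
)

```text
clock: 8.93
position: [0.5253, -0.2607, 0.0102]
tool_rot: [-3.142, -0.0, -0.076]
force: [-2.1, 1.5, 6.6]
grip_width: 0.0204
```

Contact at 6.6 N, so the key is seated. Releasing and rising.

Emit:
move_arm(
  jaw=[120,120,120,120],
  dp=[
    [0,0,0],
    [0,0,0],
    [0,0,0],
    [0,0,0],
  ],
  rotation=[
    [0,0,0],
    [0,0,0],
    [0,0,0],
    [0,0,0],
  ],
)

```text
clock: 9.43
position: [0.5252, -0.2607, 0.0099]
tool_rot: [3.142, 0.0, -0.076]
force: [-1.2, 0.7, -0.5]
grip_width: 0.0453
```

Emit:
move_arm(
  jaw=[60,60,60,60,60],
  dp=[
    [0,0,-0.015],
    [0,0,-0.04],
    [0,0,-0.06],
    [0,0,-0.02],
    [0,0,0],
  ],
  rotation=[
    [0,0,0],
    [0,0,0],
    [0,0,0],
    [0,0,0],
    [0,0,0],
  ],
)

```text
clock: 10.05
position: [0.5258, -0.2609, 0.1193]
tool_rot: [3.141, -0.002, -0.076]
force: [-0.4, -0.2, -0.9]
grip_width: 0.0656
```

Run:
```python
from h import *
s=bot.observe(); print(s["clock"],s["position"],np.degrees(s["tool_rot"]),s["grip_width"],s["force"])
c=calibration("wrist"); im=grab_frame("wrist"); cv2.imwrite("pics/w5.png",im); np.save("w5.npy",c["T"])
```

```text
10.05 [ 0.52575849 -0.26091117  0.11926427] [ 1.79962748e+02 -1.22836408e-01 -4.36113887e+00] 0.06563669130831595 [-0.38339291 -0.18436688 -0.94820246]
```

View pics/w5.png

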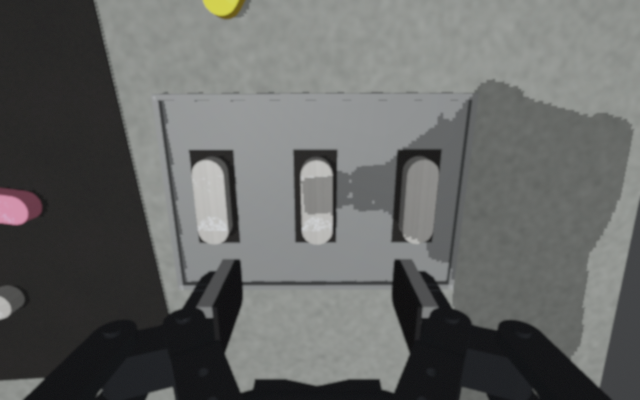

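The middle key lies at (317,200) inside its strip (295–337), level with the neighbours. I'll put numbers on it below. Moving to the long key.

Emit:
move_arm(
  jaw=[60,60,60,60,60,60,60,60,60,60],
  dp=[
    [0,0,0],
    [0,0,0],
    [0,0,0],
    [0,0,0],
    [0,0,0],
    [0,0,0],
    [0,0,0],
    [0,0,0],
    [0,0,0],
    [0,0,0],
  ],
  rotation=[
    [0,0,-0.0507],
    [0,0,-0.0507],
    [0,0,-0.0507],
    [0,0,-0.0507],
    [0,0,-0.0507],
    [0,0,-0.0507],
    [0,0,-0.0507],
    [0,0,-0.0507],
    [0,0,-0.0507],
    [0,0,-0.0507],
  ],
)

```text
clock: 11.35
position: [0.5246, -0.2603, 0.1164]
tool_rot: [-3.14, -0.001, 1.522]
force: [0.4, 0.1, -0.7]
grip_width: 0.0654
```

Emit:
move_arm(
  jaw=[60,60,60,60,60,60,60],
  dp=[
    [0,0,0],
    [0,0,0],
    [0.0486,0,0],
    [0.0486,0,0],
    [0.0486,0,0],
    [0.0486,0,0],
    [0.0486,0,0],
  ],
  rotation=[
    [0,0,-0.0507],
    [0,0,-0.0507],
    [0,0,0],
    [0,0,0],
    [0,0,0],
    [0,0,0],
    [0,0,0],
  ],
)

```text
clock: 12.22
position: [0.4733, -0.0717, 0.1168]
tool_rot: [-3.14, -0.002, 1.835]
force: [1.2, 0.5, 0.1]
grip_width: 0.0656
```

Emit:
move_arm(
  jaw=[60,60,60,60,60],
  dp=[
    [0.0486,0,0],
    [0.0486,0,0],
    [0.0486,0,0],
    [0,0,0],
    [0,0,0],
  ],
  rotation=[
    [0,0,0],
    [0,0,0],
    [0,0,0],
    [0,0,0],
    [0,0,0],
  ],
)

```text
clock: 12.85
position: [0.4436, 0.0391, 0.1173]
tool_rot: [-3.14, -0.0, 1.835]
force: [0.2, -0.5, 0.0]
grip_width: 0.0652
```

Run:
```python
from h import *
s=bot.observe(); print(s["clock"],s["position"],np.degrees(s["tool_rot"]),s["qpos"].round(2),s["force"])
c=calibration("wrist"); im=grab_frame("wrist"); cv2.imwrite("pics/w6.png",im); np.save("w6.npy",c["T"])
for t in(130,160,190):
    b=blob(im,(317,200),"steel",t); print(t,cv2.minAreaRect(b),fit(c,b,.016))
# placed short key check
w5=cv2.imread("pics/w5.png"); c5=dict(c); c5["T"]=np.load("w5.npy")
g=cv2.cvtColor(w5,cv2.COLOR_BGR2GRAY)
for n,u0,u1 in(("L",190,238),("M",295,338),("R",397,440)):
    r=w5.copy(); r[:,:u0]=0; r[:,u1:]=0; r[:150]=0; r[243:]=0
    for t in (100,115): print(n,t,fit(c5,blob(r,((u0+u1)/2,200.),"steel",t),.022))
print(g[200,290:342:2], g[170,290:342:2])
```

```text
12.85 [0.44358035 0.03910753 0.11727134] [-1.79923621e+02 -2.39973666e-02  1.05160597e+02] [ 0.23  0.47 -0.57  2.14  0.42  0.64 -0.37] [ 0.19152874 -0.4940978   0.03137611]
130 ((321.4999694824219, 194.49998474121094), (32.99999237060547, 132.99996948242188), 0.0) [445.6  41.8 100.4  23.7 -74.8]
160 ((321.5, 194.5), (133.0, 33.0), 90.0) [445.6  41.8 100.4  23.  -74.8]
190 ((321.0, 194.5), (131.0, 32.0), 90.0) [445.7  41.9  98.9  22.3 -74.5]
L 100 [ 531.3 -184.8   63.9   27.7  -10.6]
L 115 [ 531.3 -184.8   63.8   27.7  -10.6]
M 100 [ 526.4 -260.6   62.1   31.1   -4.4]
M 115 [ 526.  -260.7   61.5   22.7   -3.9]
R 100 [ 520.  -336.6   63.    29.    -7.9]
R 115 [ 520.4 -334.6   61.4   22.1   -4.2]
[145 144 108  47  42 105 170 143 135 134 133 134 134 136 138 137 136 136
 137 138 137 101  34  63  96 100] [148 139  78  43  42  84 166 188 189 188 188 188 188 191 192 191 190 191
 191 191 171  84  29  69 125 132]
```

View pics/w6.png

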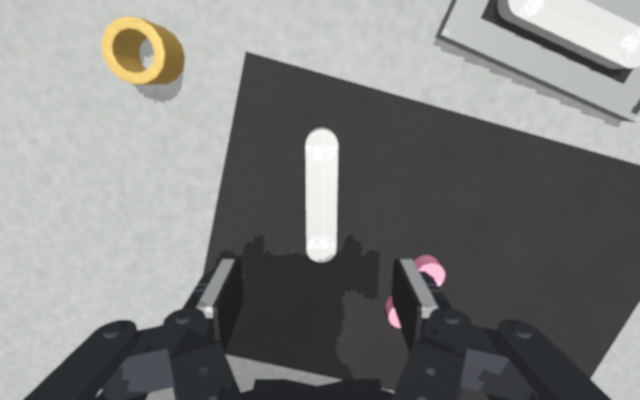

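The long key is at (321,194) and fits 100.4 × 22.3 mm at z = 16 mm, which checks height and size. The pink key at (420,290) is clear of the fingers. The placed short key measures (526.0,−260.7) against its neighbours' midpoint (525.8,−259.7), and its yaw agrees. Grasping the long key.

Emit:
move_arm(
  jaw=[60,60,60,60,60,60],
  dp=[
    [0.0026,0.0033,0.05],
    [0,0,0.05],
    [0,0,0.03],
    [0,0,0.0105],
    [0,0,0],
    [0,0,0],
  ],
  rotation=[
    [0,0,0],
    [0,0,0],
    [0,0,0],
    [0,0,0],
    [0,0,0],
    [0,0,0],
  ],
)

```text
clock: 13.65
position: [0.4465, 0.042, 0.0063]
tool_rot: [3.14, 0.0, 1.835]
force: [-0.5, -0.4, 0.1]
grip_width: 0.0653
```

Emit:
move_arm(
  jaw=[255,255,255,255,255],
  dp=[
    [0,0,0],
    [0,0,0],
    [0,0,0],
    [0,0,0],
    [0,0,0],
  ],
  rotation=[
    [0,0,0],
    [0,0,0],
    [0,0,0],
    [0,0,0],
    [0,0,0],
  ],
  squeeze=60,
)

```text
clock: 14.28
position: [0.4461, 0.0421, 0.0061]
tool_rot: [3.141, 0.0, 1.835]
force: [-2.7, -1.4, 15.2]
grip_width: 0.0201
```

Run:
```python
from h import *
s=bot.observe(); print(s["clock"],s["position"],np.degrees(s["tool_rot"]),s["grip_width"],s["force"])
```

```text
14.275 [0.44610892 0.04214164 0.0060972 ] [1.79967369e+02 2.78495624e-02 1.05154089e+02] 0.020122886616763806 [-2.71519329 -1.41412419 15.17493724]
```

Emit:
move_arm(
  jaw=[255,255,255,255,255,255,255,255,255],
  dp=[
    [0,0,-0.02],
    [0,0,-0.0325],
    [0,0,-0.03],
    [0,0,-0.03],
    [0,0,0],
    [0,0,0],
    [0,0,0],
    [0,0,0],
    [0,0,0],
  ],
  rotation=[
    [0,0,0],
    [0,0,-0.0475],
    [0,0,-0.0475],
    [0,0,-0.0475],
    [0,0,-0.0475],
    [0,0,-0.0475],
    [0,0,-0.0475],
    [0,0,-0.0475],
    [0,0,-0.0475],
  ],
)

```text
clock: 15.4
position: [0.4458, 0.042, 0.0956]
tool_rot: [-3.141, -0.0, 3.034]
force: [-1.3, -0.9, -2.0]
grip_width: 0.0203
```

Emit:
move_arm(
  jaw=[255,255,255,255,255,255,255,255,255,255],
  dp=[
    [-0.0187,0.0422,0],
    [-0.0187,0.0422,0],
    [-0.0187,0.0422,0],
    [-0.0187,0.0422,0],
    [-0.0187,0.0422,0],
    [-0.0187,0.0422,0],
    [-0.0187,0.0422,0],
    [0,0,0],
    [0,0,0],
    [0,0,0],
  ],
  rotation=[
    [0,0,0],
    [0,0,0],
    [0,0,0],
    [0,0,0],
    [0,0,0],
    [0,0,0],
    [0,0,0],
    [0,0,0],
    [0,0,0],
    [0,0,0],
  ],
)

```text
clock: 16.65
position: [0.5764, 0.2642, 0.0955]
tool_rot: [-3.141, -0.0, 3.028]
force: [0.2, -0.3, -2.8]
grip_width: 0.0197
```

Run:
```python
from h import *
s=bot.observe(); print(s["clock"],s["position"],np.degrees(s["tool_rot"]),s["grip_width"],s["force"])
c=calibration("wrist"); im=grab_frame("wrist"); cv2.imwrite("pics/w7.png",im); np.save("w7.npy",c["T"])
```

```text
16.65 [0.57640555 0.26418239 0.09551045] [-1.79954930e+02 -5.02796217e-03  1.73509212e+02] 0.019668003967551934 [ 0.18441286 -0.34140306 -2.8493901 ]
```

View pics/w7.png

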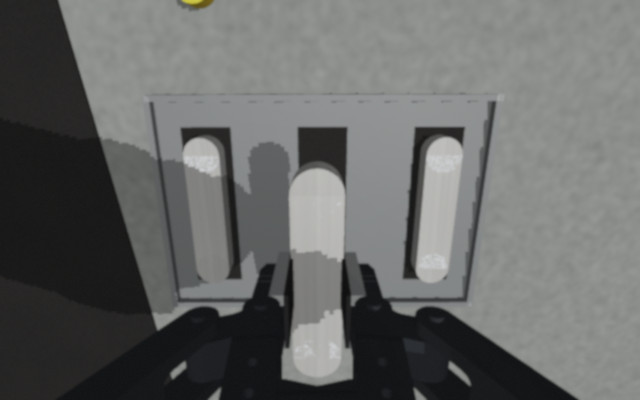

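The long key is held at (317,275) over the long tray. The strips are at columns 181–230, 299–347 and 415–463, so the gap centre is slightly to the right. Measuring.

Run:
```python
from h import *
im=cv2.imread("pics/w7.png"); c=dict(calibration("wrist")); c["T"]=np.load("w7.npy")
g=cv2.cvtColor(im,cv2.COLOR_BGR2GRAY)
print(g[200,180:242:4],g[200,404:466:4],g[270:292:2,215],g[270:292:2,432])
F={}
for n,u0,u1 in(("L",182,232),("R",408,463)):
    r=im.copy(); r[:,:u0]=0; r[:,u1:]=0; r[:129]=0; r[284:]=0
    for t in (118,125,150):
        try: F[n,t]=fit(c,blob(r,((u0+u1)/2,200.),"steel",t),.022); print(n,t,F[n,t])
        except Exception as e: print(n,t,e)
for v in(132,140,150):
    m=np.flatnonzero(g[v,285:360]<85)+285; print("mid strip",m[0],m[-1],np.round(plane(c,((m[0]+m[-1])/2,v),.008)[:2]*1000,1))
zt=.0955-.0061+.016
col=g[:,318].astype(int); print(col[155:180:2],col[365:385:2])
for v in(169,376): print(np.round(plane(c,(317,v),zt)*1000,1))
for v in(185,200,225): 
    m=np.flatnonzero(g[v,280:352]>110)+280; print(v,m[0],m[-1])
```

```text
[ 93  94 112 128 129 129 130 126 126 128 126  76  52  26  79  95] [139 106  26  60  83 180 182 181 183 180 180 179 179 167 138 138] [126 126 126 126 127 127 129 133 133 133 134] [178 178 178 178 177 177 162 136 134 134 134]
L 118 [568.8 193.  100.1  23.5  -6.1]
L 125 [568.8 193.2 100.2  23.2  -5.6]
L 150 [530.6 197.3  23.2  22.2 -11.3]
R 118 [585.5 345.  100.5  36.9  -6.4]
R 125 [585.5 345.  100.5  36.9  -6.4]
R 150 [585.2 342.4  99.1  22.7  -6.2]
mid strip 298 346 [525.6 273.2]
mid strip 298 346 [530.7 272.6]
mid strip 298 346 [537.1 271.9]
[ 39  39  41  68  87  88 106 172 187 187 187 187 186] [178 178 178 178 178 176 159 147 144 138]
[527.5 269.8 105.4]
[626.  258.7 105.4]
185 289 351
200 288 351
225 289 351
```

Gap (577.0,267.7) agrees between neighbours and strip, and the neighbours are 150.2 mm apart. The held key centre is (576.7,264.3), so I'll shift 3.4 mm.

Emit:
move_arm(
  jaw=[255,255,255,255,255,255],
  dp=[
    [0,0.0043,0.035],
    [0,0,0.035],
    [0,0,0.02],
    [0,0,0.01],
    [0,0,0],
    [0,0,0],
  ],
  rotation=[
    [0,0,-0.001],
    [0,0,0],
    [0,0,0],
    [0,0,0],
    [0,0,0],
    [0,0,0],
  ],
)

```text
clock: 17.45
position: [0.5773, 0.269, 0.0164]
tool_rot: [3.141, 0.001, 3.032]
force: [-0.7, -0.1, -2.0]
grip_width: 0.02
```

Emit:
move_arm(
  jaw=[255,255,255,255],
  dp=[
    [0,0,0.0015],
    [0,0,0.0013],
    [0,0,0],
    [0,0,0],
  ],
  rotation=[
    [0,0,0],
    [0,0,0],
    [0,0,0],
    [0,0,0],
  ],
)

```text
clock: 17.95
position: [0.5769, 0.2687, 0.0133]
tool_rot: [3.142, 0.0, 3.032]
force: [-0.1, -0.6, -2.6]
grip_width: 0.0201
```

Emit:
move_arm(
  jaw=[255,255],
  dp=[
    [0,0,0.001],
    [0,0,0],
  ],
  rotation=[
    [0,0,0],
    [0,0,0],
  ],
)

```text
clock: 18.2
position: [0.5769, 0.2687, 0.0124]
tool_rot: [-3.142, -0.0, 3.032]
force: [-0.5, -0.7, -1.9]
grip_width: 0.0197
```

Emit:
move_arm(
  jaw=[255,255,255],
  dp=[
    [0,-0.001,0],
    [0,0,0.0006],
    [0,0,0],
  ],
  rotation=[
    [0,0,0],
    [0,0,0],
    [0,0,0],
  ],
)

```text
clock: 18.58
position: [0.5769, 0.2678, 0.0122]
tool_rot: [-3.141, 0.0, 3.032]
force: [-2.6, -1.5, 3.9]
grip_width: 0.02
```

Emit:
move_arm(
  jaw=[255,255],
  dp=[
    [0,0,0.0006],
    [0,0,0],
  ],
  rotation=[
    [0,0,0],
    [0,0,0],
  ],
)

```text
clock: 18.82
position: [0.5769, 0.2678, 0.0122]
tool_rot: [-3.141, 0.0, 3.032]
force: [-4.7, -4.8, 12.1]
grip_width: 0.0198
```

Seated (12 N). Release, rise and check.

Emit:
move_arm(
  jaw=[120,120,120,120],
  dp=[
    [0,0,-0.0005],
    [0,0,0],
    [0,0,0],
    [0,0,0],
  ],
  rotation=[
    [0,0,0],
    [0,0,0],
    [0,0,0],
    [0,0,0],
  ],
)

```text
clock: 19.32
position: [0.5768, 0.268, 0.0119]
tool_rot: [3.142, -0.0, 3.032]
force: [0.1, -0.2, 0.0]
grip_width: 0.0453
```

Emit:
move_arm(
  jaw=[60,60,60,60,60,60],
  dp=[
    [0,0,-0.015],
    [0,0,-0.04],
    [0,0,-0.06],
    [0,0,-0.04],
    [0,0,0],
    [0,0,0],
  ],
  rotation=[
    [0,0,0],
    [0,0,0],
    [0,0,0],
    [0,0,0],
    [0,0,0],
    [0,0,0],
  ],
)

```text
clock: 20.08
position: [0.5767, 0.2676, 0.1359]
tool_rot: [-3.141, 0.0, 3.032]
force: [0.8, -0.5, 0.4]
grip_width: 0.0656
```

Run:
```python
from h import *
s=bot.observe(); print(s["clock"],s["position"],np.degrees(s["tool_rot"]),s["grip_width"],s["force"])
c=calibration("wrist"); im=grab_frame("wrist"); cv2.imwrite("pics/w8.png",im); np.save("w8.npy",c["T"])
cv2.imwrite("pics/top1.png",grab_frame("top"))
```

```text
20.075 [0.57669838 0.26764619 0.13593793] [-1.79980837e+02  1.85837328e-03  1.73730808e+02] 0.0655855275799439 [ 0.77894439 -0.48310865  0.36477128]
```

View pics/w8.png

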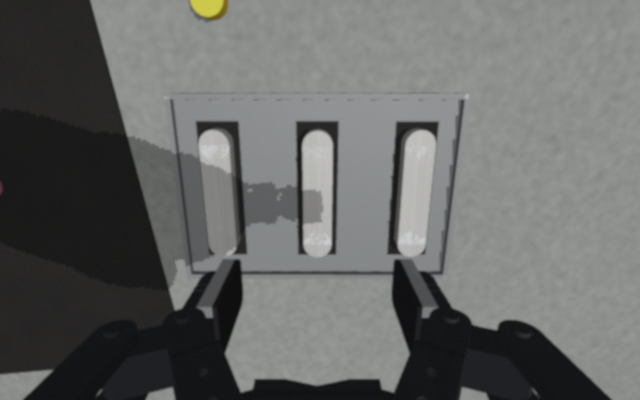

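The long key lies at (317,193), centred in its strip (297–337) and level with the neighbours. One last numeric check, then hand in if it holds.

Run:
```python
from h import *
im=cv2.imread("pics/w8.png"); c=dict(calibration("wrist")); c["T"]=np.load("w8.npy")
for n,u0,u1 in(("L",199,240),("M",299,337),("R",396,436)):
    r=im.copy(); r[:,:u0]=0; r[:,u1:]=0; r[:124]=0; r[257:]=0
    print(n,fit(c,blob(r,((u0+u1)/2,200.),"steel",117 if n!="R" else 150),.022))
t=cv2.imread("pics/top1.png"); ct=calibration("top")
for n,p in(("L1",(152,168)),("Lm",(188,171)),("L2",(221,174)),("S1",(396,187)),("Sm",(429,189)),("S2",(465,190))):
    try: print(n,fit(ct,blob(t,p,"steel",140),.022))
    except Exception as e: print(n,e)
cv2.imwrite("pics/c1.png",cv2.resize(t[90:275,125:490],None,fx=2.1,fy=2.1))
```

```text
L [568.8 193.5  99.9  23.4  -5.7]
M [576.9 268.1  99.7  29.7  -6.2]
R [585.  342.1  99.7  22.2  -6.2]
L1 [527.6 325.2  85.8  39.3  82.3]
Lm [626.4 306.   84.   26.3  63.6]
L2 [626.4 306.   84.   26.3  63.6]
S1 [ 492.4 -191.6  114.7    8.2   39.9]
Sm [ 522.1 -258.3  205.4  136.7   85.5]
S2 [ 522.1 -258.3  205.4  136.7   85.5]
```

View pics/c1.png

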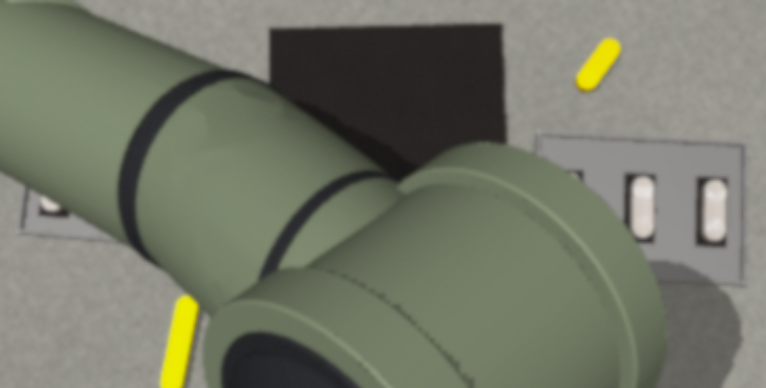

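The arm hides the long tray here. The short key shows at (643,208), in its strip (627–656). The long key measures (576.9,268.1) against its neighbours' midpoint (576.9,267.8). Handing in.

```bash
python3 -c "
from workcell import workorder; print(workorder.job_done())"
```

```text
the job is handed in; nothing more can be done
None
```

Both keys are in the middle places of their own trays, lying flat and released. I handed the job in at about 20 s of the 48 s; it gives no verdict. Each key was lowered until it lightly touched the tray floor (6.6 N for the short, 12 N for the long) before I let go. The highest wrist force I read was about 15 N, when the gripper closed on the long key. The pink and yellow look-alikes were not touched.

| Key | Measured centre, mm (x, y) | Midpoint of neighbours, mm (x, y) | Measured yaw | Neighbours' yaw |
|---|---|---|---|---|
| Long | 576.9, 268.1 | 576.9, 267.8 | −6.2° | −5.7° and −6.2° |
| Short | 526.0, −260.7 | 525.8, −259.7 | −3.9° | −4.2° (right one only) |

- **Short key:** it sits about 1 mm off in y, which is within the camera's calibration error.
- **Long key width:** the final fit came out too wide (29.7 mm instead of 22) because of a shadow and tray-floor pixels. Its centre also agrees with the strip position in the picture.
- **Heights:** triangulating the top and scene views gave heights 2–6 mm below the stated ones. The two-position wrist check on the short key failed (−32 and 14 mm). I relied on key sizes and 150 mm neighbour spacing in the wrist views, and on contact when setting down.
- **Final top view:** the arm hid the long tray and the last numeric fits from that view failed. The short key was visible there, in its place.

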